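# Turn the row of cut tubes over to the deburring rack

## Task

Move the four cut tubes from the blue saw rack to the brown deburring rack in reverse order, so that the tube next to the black bar in the blue rack comes farthest from the black bar in the brown rack, and so on, one tube in the middle of each bay. Keep the tubes upright all the while, leave each standing on the floor of its bay, and leave the roll of tape between the racks where it is.

Things in the scene. Friction and masses are not known exactly. Their poses are not given: they have to be found in the camera images.
- tube_red_mid (a point): centre of a loose upright piece of square aluminium tube with a red plastic plug in its top, 32 x 32 mm across and 80 mm tall, about 60 to 110 g; the point is half-way up (40 mm above its foot) on its axis, z up, x and y square to its side faces
- tube_yellow_mid (a point): centre of a loose upright piece of square aluminium tube with a yellow plastic plug in its top, 32 x 32 mm across and 80 mm tall, about 60 to 110 g; the point is half-way up (40 mm above its foot) on its axis, z up, x and y square to its side faces
- tube_green_mid (a point): centre of a loose upright piece of square aluminium tube with a green plastic plug in its top, 32 x 32 mm across and 80 mm tall, about 60 to 110 g; the point is half-way up (40 mm above its foot) on its axis, z up, x and y square to its side faces
- tube_white_mid (a point): centre of a loose upright piece of square aluminium tube with a white plastic plug in its top, 32 x 32 mm across and 80 mm tall, about 60 to 110 g; the point is half-way up (40 mm above its foot) on its axis, z up, x and y square to its side faces
- tag_red: small fixed red tag block, 16 x 36 mm and 12 mm high, against the outside of the blue saw rack's -x long wall, in line with the bay where the red-plugged tube stands at the start (so it still shows the starting order later); origin at the centre of its underside on the bench, axes parallel to the saw rack's, bay centre 46 mm from it along +x
- tag_yellow: small fixed yellow tag block, 16 x 36 mm and 12 mm high, against the outside of the blue saw rack's -x long wall, in line with the bay where the yellow-plugged tube stands at the start (so it still shows the starting order later); origin at the centre of its underside on the bench, axes parallel to the saw rack's, bay centre 46 mm from it along +x
- tag_green: small fixed green tag block, 16 x 36 mm and 12 mm high, against the outside of the blue saw rack's -x long wall, in line with the bay where the green-plugged tube stands at the start (so it still shows the starting order later); origin at the centre of its underside on the bench, axes parallel to the saw rack's, bay centre 46 mm from it along +x
- tag_white: small fixed white tag block, 16 x 36 mm and 12 mm high, against the outside of the blue saw rack's -x long wall, in line with the bay where the white-plugged tube stands at the start (so it still shows the starting order later); origin at the centre of its underside on the bench, axes parallel to the saw rack's, bay centre 46 mm from it along +x
- saw_rack: the blue painted rack, at the start a tube in each bay; fixed, 74 (x) by 254 mm (y), open above; walls 6 mm thick, outer 18, cross 16 mm high, floor 6 mm above the bench. Four bays in a row along y, each 62 (x) by 56 mm (y) inside, centred at y = -93, -31, 31, 93 mm. Black bar across the +y end, 16 mm thick, 24 mm high. Origin: centre of its underside, on the bench; z up
- deburr_rack: the brown wooden rack, empty at the start; fixed, 74 (x) by 254 mm (y), open above; walls 6 mm thick, outer 18, cross 16 mm high, floor 6 mm above the bench. Four bays in a row along y, each 62 (x) by 56 mm (y) inside, centred at y = -93, -31, 31, 93 mm. Black bar across the +y end, 16 mm thick, 24 mm high. Origin: centre of its underside, on the bench; z up
- tape: bystander: loose yellow roll of tape lying flat between the racks, 84 mm across, 20 mm high; origin at the centre of its underside

How it is judged:
At the end, for the whole second after the job is handed in: Each tube stands released, at rest and upright (0.12 rad) on the floor of the brown bay that mirrors its starting bay (next to the black bar becomes farthest from it): centre within 18 mm of the bay centre along the rack, 22 mm across, 6 mm of standing height (((y of tag_red in the frame of saw_rack between -0.113 and -0.073 m and y of tube_red_mid in the frame of deburr_rack between 0.075 and 0.111 m) or (y of tag_red in the frame of saw_rack between -0.051 and -0.011 m and y of tube_red_mid in the frame of deburr_rack between 0.013 and 0.049 m) or (y of tag_red in the frame of saw_rack between 0.011 and 0.051 m and y of tube_red_mid in the frame of deburr_rack between -0.049 and -0.013 m) or (y of tag_red in the frame of saw_rack between 0.073 and 0.113 m and y of tube_red_mid in the frame of deburr_rack between -0.111 and -0.075 m)) and x of tube_red_mid in the frame of deburr_rack between -0.022 and 0.022 m and z of tube_red_mid in the frame of deburr_rack between 0.04 and 0.052 m and angle between each of tube_red_mid, tube_yellow_mid, tube_green_mid, tube_white_mid's own z axis and vertical below 0.12 rad and linear speed of each of tube_red, tube_yellow, tube_green, tube_white below 0.02 m/s and angular speed of each of tube_red, tube_yellow, tube_green, tube_white below 0.2 rad/s and ((y of tag_yellow in the frame of saw_rack between -0.113 and -0.073 m and y of tube_yellow_mid in the frame of deburr_rack between 0.075 and 0.111 m) or (y of tag_yellow in the frame of saw_rack between -0.051 and -0.011 m and y of tube_yellow_mid in the frame of deburr_rack between 0.013 and 0.049 m) or (y of tag_yellow in the frame of saw_rack between 0.011 and 0.051 m and y of tube_yellow_mid in the frame of deburr_rack between -0.049 and -0.013 m) or (y of tag_yellow in the frame of saw_rack between 0.073 and 0.113 m and y of tube_yellow_mid in the frame of deburr_rack between -0.111 and -0.075 m)) and x of tube_yellow_mid in the frame of deburr_rack between -0.022 and 0.022 m and z of tube_yellow_mid in the frame of deburr_rack between 0.04 and 0.052 m and ((y of tag_green in the frame of saw_rack between -0.113 and -0.073 m and y of tube_green_mid in the frame of deburr_rack between 0.075 and 0.111 m) or (y of tag_green in the frame of saw_rack between -0.051 and -0.011 m and y of tube_green_mid in the frame of deburr_rack between 0.013 and 0.049 m) or (y of tag_green in the frame of saw_rack between 0.011 and 0.051 m and y of tube_green_mid in the frame of deburr_rack between -0.049 and -0.013 m) or (y of tag_green in the frame of saw_rack between 0.073 and 0.113 m and y of tube_green_mid in the frame of deburr_rack between -0.111 and -0.075 m)) and x of tube_green_mid in the frame of deburr_rack between -0.022 and 0.022 m and z of tube_green_mid in the frame of deburr_rack between 0.04 and 0.052 m and ((y of tag_white in the frame of saw_rack between -0.113 and -0.073 m and y of tube_white_mid in the frame of deburr_rack between 0.075 and 0.111 m) or (y of tag_white in the frame of saw_rack between -0.051 and -0.011 m and y of tube_white_mid in the frame of deburr_rack between 0.013 and 0.049 m) or (y of tag_white in the frame of saw_rack between 0.011 and 0.051 m and y of tube_white_mid in the frame of deburr_rack between -0.049 and -0.013 m) or (y of tag_white in the frame of saw_rack between 0.073 and 0.113 m and y of tube_white_mid in the frame of deburr_rack between -0.111 and -0.075 m)) and x of tube_white_mid in the frame of deburr_rack between -0.022 and 0.022 m and z of tube_white_mid in the frame of deburr_rack between 0.04 and 0.052 m); the robot touches nothing.
It fails at once if a tube is tipped over (more than 0.7 rad) (angle between any of tube_red_mid, tube_yellow_mid, tube_green_mid, tube_white_mid's own z axis and vertical above 0.7 rad).
It fails at once if the tape is pushed away (more than 40 mm) (distance of tape from where it was at the start of the episode above 0.04 m).
It also fails if it takes over 106 s, if anything falls off the work surface, if the arm or the gripper's body presses on something with over 40 N, if the wrist force passes 120 N, or if a joint passes its speed limit or range.

## Robot

A 6-joint arm with a two-finger parallel gripper is mounted at the origin on the work surface. World frame = base frame: x ahead of the robot, y to its left, z up, the work surface at z = 0. Lengths are in m, angles in rad, forces in N, time in s.
With the tool pointing down it reaches from about 0.35 to 1 m from the base axis. Payload 7.1 kg.
Tool frame: the origin (TCP) lies midway between the tips of the shut fingers; the grasp point (between the pads) lies 19 mm behind it (robot.tcp_to_grasp is the distance from the TCP to the grasp point, in m); z points along the fingers, y is the direction in which the jaws open and shut (so a half turn about z gives the same grasp; the last joint's range is limited). The gripper opens to 85 mm and grips with 20 to 120 N. Pads are 22 mm wide; open, the fingers measure 114 mm over their backs; the gripper's body (76 mm by 85 mm) begins 54 mm behind the grasp point. The pads swing forward as they close: fully open they stand 13 mm farther back than shut.
Start: joints at [-1.172, 0.423, 1.63, -0, 1.089, -0.019], TCP at [0.254, -0.571, 0.231] pointing down, gripper open.
Joint ranges: [-3, 3], [-0.9, 2.11], [0.09, 2.58], [-1.31, 4.45], [0.11, 2.69], [-2.54, 2.54]. Speed limits (rad/s): [2.39, 2.39, 3.01, 3.14, 3.14, 3.14].

## Interface

Orientations are given as a unit quaternion [x, y, z, w].
In Python, from bench import monitor, snapshot, camera_info, order, models, robot gives the robot as it stands.
- The arm moves only by the tool step_arm, never from a script. Its argument "steps" is a list of rows, each a list of 6 numbers: the shift along the tool's x, y, z in m, then the turn, a rotation vector about the tool's x, y, z in rad. In form: [[x, y, z, ax, ay, az], ...]. A call has 1 to 8 rows; each row shifts and turns the commanded pose from where the row before left it, along the tool's axes as they then stand; what a row does not reach is not made up. A row lasts 1/10 s, in which the tool goes at most 50 mm and 8.59 degrees, less where a joint would pass 70% of its speed; a pose out of reach is approached as far as the arm can. A call with a gripper value outside its range is refused whole. "hand" is the gripper's target within -1 to 1 (fully open at 1, half-way at 0, shut at -1), set as the call begins (left out, the last holds). The fingers move at their own pace and stop on an object; the grip force is fixed at half the most. Time passes only in rows, so rows that do not move let the fingers close. It gives the time, the measured TCP pose, the force and the opening at its end, in the units of the state.
- monitor.state(): the state, without advancing time (a new reading comes with each control period).
- snapshot(name): name is "scene" or "side" or "wrist"; returns the picture (384x512x3 uint8, blue, green, red); there is no depth.
- camera_info(name): a dict with "fx", "fy", "cx", "cy" (pixels), "eye" and "attitude" of the camera in the world. Camera axes: x right, y up, looking along -z (the intrinsics and any distortion apply to the point x, -y, -z); pixel columns grow to the right and rows downward; lengths in m; the calibration is good to about 2 mm. A picture is of the moment at which its call begins: read the wrist's pose just before it. camera_info takes no time and is no camera call; for the wrist camera it gives the pose at the moment of the call.
- order.hand_in(): hands the job in, once; it reports no verdict.
Trained networks look in the newest picture that a camera, given by its name, has taken for a name from the list of things; names that differ only in an ending like _2 or _b are one class to them, and where a whole thing is asked for, a point or a joint stands for the part that bears it (a point fixed in the world has none). Each returns a list of dicts, best first, with "conf" (0 to 1); they miss things now and then, are a little off and sometimes report something else, mostly with a low value. They report only what shows in the picture. A call takes as long as a camera call.
- models.search_frame(label, camera): "at" ([x, y, z] in m, in the coordinates of the camera as it stood for that picture, good to about 4 mm: the middle of the surface that is visible of it).
- models.cut_out(label, camera): "mask" (384x512 bool, what is visible of it).
- models.landmark_of(label, camera): "at" ([x, y, z] in m, in the coordinates of the camera as it stood for that picture, good to about 4 mm: a listed point, or the origin of a listed thing).
The state is a dict: "time": time; "joints": joint angles; "qvel": joint speeds; "tau": joint torques, N m; "tool_pos": TCP position; "tcp_rot": TCP orientation; "force": force on the tool from outside, world axes, zero at the start; "moment": the same for the moment, N m; "gripper_width": opening from 0.0 (shut) to 1.0 (fully open).
Only numpy, scipy, OpenCV 4.12 (cv2) and the standard library are available. Lean on these libraries where they do the work, as an engineer would, in place of code of your own. Each camera call takes 0.05 s, during which the arm holds its last target. There are 200 camera calls.

## Working session

There is one attempt and no reset: what is moved stays moved. The work goes in short steps, Python scripts to look and compute and a tool call to move; the robot and the scene stay as the last step left them, time stands still between calls to the robot, and variables do not carry over. Pictures are saved under pics/ and viewed, about 12 in all and at most 16, crops included, and the job is handed in when it is done.

Besides the shell and the picture viewer there is one more tool, called after "Call:" by a JSON object that holds its "fn" and its "kwargs", one argument or row to a line. step_arm: Moves the arm, as the interface text tells. Its arguments: {"type":"object","properties":{"steps":{"type":"array"},"hand":{"type":"number"}},"required":["steps"]}

```bash
mkdir -p pics; cat > h.py <<'E'
from bench import monitor, snapshot, camera_info, order, models, robot
import numpy as np, cv2
from scipy.spatial.transform import Rotation as R
def att(ci):
    a=np.array(ci["attitude"],float)
    return a if a.shape==(3,3) else R.from_quat(a).as_matrix()
def world(p,ci): return np.array(ci["eye"])+att(ci)@np.array(p)
E
python3 - <<'E'
from h import *
s=monitor.state(); print(s)
for c in ("scene","side"):
    im=snapshot(c); cv2.imwrite(f"pics/{c}0.png",im); ci=camera_info(c); print(c,ci)
    for n in ["saw_rack","deburr_rack","tape"]+[f"{a}_{k}{e}" for a,e in(("tube","_mid"),("tag","")) for k in("red","yellow","green","white")]:
        for d in models.landmark_of(n,c)[:2]: print(n,round(d["conf"],2),world(d["at"],ci).round(4))
print(monitor.state()["time"])
E
```

```text
{'time': 0.0, 'joints': array([-1.17201860e+00,  4.23814441e-01,  1.63070142e+00,  1.26910106e-05,
        1.08861521e+00, -1.89838585e-02]), 'qvel': array([-2.38785461e-04,  1.31636874e-03,  8.64325564e-05, -1.97947110e-05,
       -1.05911481e-03, -1.47742075e-03]), 'tau': array([ 2.01659177e-04, -5.57374191e+01, -2.81745815e+01, -1.80684010e-04,
        7.28580082e-03, -3.14549879e-05]), 'tool_pos': array([ 0.25339233, -0.57072175,  0.2305577 ]), 'tcp_rot': array([ 9.78263934e-01,  2.07362206e-01, -1.39675216e-04, -7.56441439e-04]), 'force': array([-0.14988744,  0.20900596, -0.33026153]), 'moment': array([-0.05383512, -0.01180288, -0.03948105]), 'gripper_width': 1.005426574195212}
scene {'fx': 368.48543526081824, 'fy': 368.48543526081824, 'cx': 261.14834605044075, 'cy': 196.48941057496592, 'eye': array([ 1.37494993, -0.03622083,  0.66560213]), 'attitude': array([0.32654702, 0.32286615, 0.62451915, 0.63174387])}
saw_rack 0.64 [ 0.5588 -0.208  -0.0043]
saw_rack 0.35 [ 0.5483 -0.121   0.0443]
deburr_rack 0.66 [0.5537 0.1985 0.0008]
tape 0.66 [ 0.5116  0.0028 -0.0023]
tube_red_mid 0.65 [ 0.545  -0.1202  0.043 ]
tube_yellow_mid 0.97 [ 0.5693 -0.2961  0.0429]
tube_white_mid 0.63 [ 0.5619 -0.2388  0.0477]
tag_red 0.35 [ 0.5583 -0.1779  0.044 ]
side {'fx': 375.4123655771416, 'fy': 375.4123655771416, 'cx': 260.43119708722423, 'cy': 191.4444981357427, 'eye': array([0.07242749, 0.51129657, 0.48199013]), 'attitude': array([-0.17886192,  0.4640236 ,  0.81604749, -0.29454542])}
saw_rack 0.85 [ 0.5548 -0.2075 -0.0018]
tube_red_mid 0.71 [ 0.5462 -0.1183  0.0458]
tube_yellow_mid 0.6 [ 0.5702 -0.3018  0.0467]
tube_yellow_mid 0.39 [ 0.5076 -0.1798 -0.0025]
tube_green_mid 0.56 [ 0.5561 -0.1825  0.0441]
tube_white_mid 0.77 [ 0.5645 -0.2364  0.0439]
tube_white_mid 0.17 [ 5.057e-01 -2.000e-03  4.000e-04]
tag_red 0.59 [ 0.5046 -0.1241 -0.0026]
tag_green 0.46 [ 0.5092 -0.1823 -0.0062]
tag_white 0.49 [ 0.5148 -0.2443 -0.003 ]
1.2
```

View pics/scene0.png

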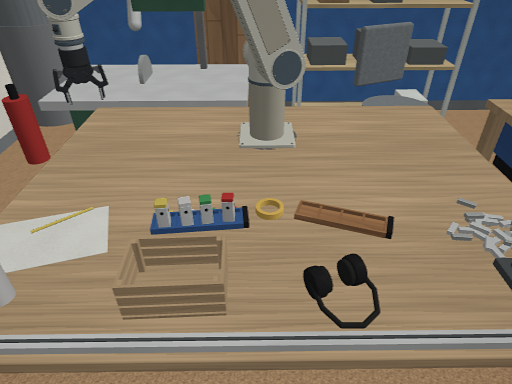

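View pics/side0.png

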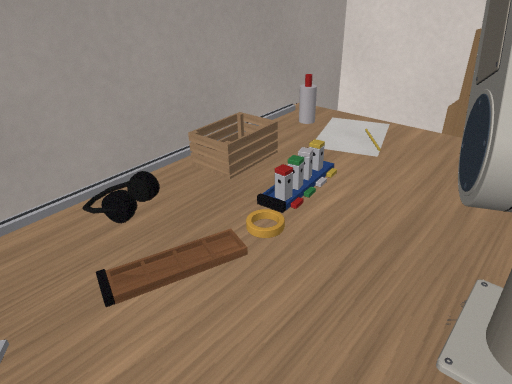

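```bash
cat >> h.py <<'E'
def proj(P,ci):
    q=(np.atleast_2d(P)-ci["eye"])@att(ci); q=q*[1,-1,-1]
    return np.c_[ci["fx"]*q[:,0]/q[:,2]+ci["cx"],ci["fy"]*q[:,1]/q[:,2]+ci["cy"]]
def box(x0,x1,y0,y1,z0,z1): return np.array([[x,y,z] for x in(x0,x1) for y in(y0,y1) for z in(z0,z1)])
def place(P,p): 
    c,s=np.cos(p[2]),np.sin(p[2]); return np.c_[p[0]+c*P[:,0]-s*P[:,1],p[1]+s*P[:,0]+c*P[:,1],P[:,2]]
E
python3 - <<'E'
from h import *
from scipy.optimize import minimize
def hullm(P,ci):
    m=np.zeros((384*4,512*4),np.uint8); cv2.fillConvexPoly(m,cv2.convexHull((proj(P,ci)*4+2).round().astype(np.int32)),1); return m>0
D=[]
for c in("scene","side"):
    snapshot(c); ci=camera_info(c)
    L=models.cut_out("deburr_rack",c); print(c,[(round(d["conf"],2),d["mask"].sum()) for d in L])
    if L:
        m=L[0]["mask"]; r,cc=np.nonzero(m); print(cc.min(),cc.max(),r.min(),r.max())
        D.append((ci,cv2.resize(m.astype(np.uint8),None,fx=4,fy=4,interpolation=0)>0))
for end in(.127,.143):
    B=np.r_[box(-.037,.037,-.127,.127,0,.018),box(-.037,.037,end-.016,end,0,.024)]
    f=lambda p,DD=D:-sum((lambda h:(h&m).sum()/(h|m).sum())(hullm(place(B,p),ci)) for ci,m in DD)
    for DD in [D]+[[d] for d in D]:
        r=minimize(f,[.554,.2,-.12],args=(DD,),method="Nelder-Mead",options=dict(initial_simplex=[[.554,.2,-.12],[.57,.2,-.12],[.554,.215,-.12],[.554,.2,-.2]],xatol=1e-4,fatol=1e-5)); print(end,len(DD),r.x.round(4),r.fun)
print(monitor.state()["time"])
E
```

```text
scene [(0.56, np.int64(2038))]
295 393 200 238
side [(0.83, np.int64(4903))]
96 247 229 306
0.127 2 [ 0.5581  0.2117 -0.3519] -1.7960217651854893
0.127 1 [ 0.5598  0.2114 -0.3547] -0.9050011617100372
0.127 1 [ 0.5569  0.213  -0.3449] -0.910213475894151
0.143 2 [ 0.5529  0.1989 -0.3489] -1.8644861616785833
0.143 1 [ 0.5554  0.1997 -0.3552] -0.9346664368212377
0.143 1 [ 0.5512  0.1991 -0.3432] -0.9483648881239243
1.4
```

Call:
{"fn": "step_arm", "kwargs": {
  "steps": [
    [0,0,-0.04,0,0,-0.14],
    [0,0,-0.04,0,0,-0.14],
    [0,0,0,0,0,-0.14],
    [0,0,0,0,0,-0.14],
    [0,0,0,0,0,-0.14],
    [0,0,0,0,0,-0.14],
    [0,0,0,0,0,-0.14],
    [0,0,0,0,0,-0.14]
  ],
  "hand": 1
}}

```text
time: 2.2
tool_pos: [0.2536, -0.5712, 0.3113]
tcp_rot: [0.717, 0.697, 0.0, 0.0]
force: [0.1, 0.5, 0.2]
gripper_width: 1.002
```

Call:
{"fn": "step_arm", "kwargs": {
  "steps": [
    [0.037,0.029,0,0,0,-0.08],
    [0.037,0.029,0,0,0,-0.08],
    [0.037,0.029,0,0,0,0],
    [0.037,0.029,0,0,0,0],
    [0.037,0.029,0,0,0,0],
    [0.037,0.029,0,0,0,0],
    [0.037,0.029,0,0,0,0],
    [0.037,0.029,0,0,0,0]
  ]
}}

```text
time: 3.0
tool_pos: [0.4562, -0.2529, 0.3116]
tcp_rot: [0.661, 0.751, 0.0, 0.0]
force: [0.1, -1.0, -0.3]
gripper_width: 1.0
```

Call:
{"fn": "step_arm", "kwargs": {
  "steps": [
    [0.03,0.034,0,0,0,0],
    [0.02,0.034,0,0,0,0],
    [0,0,0,0,0,0]
  ]
}}

```text
time: 3.3
tool_pos: [0.5197, -0.1936, 0.3115]
tcp_rot: [0.659, 0.752, 0.001, 0.001]
force: [-0.0, 0.3, -0.6]
gripper_width: 1.0
```

```bash
cat > look.py <<'E'
from h import *
import sys
def look(name,labels,save=None):
    ci=camera_info(name); im=snapshot(name)
    if save: cv2.imwrite(f"pics/{save}.png",im)
    for n in labels:
        for d in models.landmark_of(n,name)[:1]: print(n,round(d["conf"],2),world(d["at"],ci).round(4))
    return im,ci
if __name__=="__main__":
    im,ci=look("wrist",sys.argv[2:],sys.argv[1])
    print(ci); s=monitor.state(); print(s["time"],s["tool_pos"].round(4),2*np.arctan2(s["tcp_rot"][1],s["tcp_rot"][0]),s["joints"].round(3))
E
python3 look.py w0 saw_rack tube_red_mid tube_yellow_mid tube_green_mid tube_white_mid tag_red tag_yellow tag_green tag_white
```

```text
saw_rack 0.64 [ 0.5598 -0.2056  0.0031]
tube_red_mid 0.56 [ 0.5459 -0.1206  0.0499]
tube_yellow_mid 0.7 [ 0.5679 -0.298   0.0471]
tube_green_mid 0.87 [ 0.553  -0.1836  0.0495]
tube_white_mid 0.59 [ 0.5628 -0.2372  0.0456]
tag_red 0.74 [ 0.506  -0.1182  0.0035]
tag_yellow 0.79 [ 0.5212 -0.3056 -0.0017]
tag_green 0.83 [ 0.5038 -0.184   0.0019]
tag_white 0.71 [ 0.5166 -0.2447  0.0035]
{'fx': 329.3134652013205, 'fy': 329.3134652013205, 'cx': 253.0014961587452, 'cy': 194.99839900564734, 'eye': array([ 0.50755689, -0.11321932,  0.45450066]), 'attitude': array([-0.16034437, -0.01087433,  0.06402834,  0.98492223])}
3.8 [ 0.5162 -0.1971  0.3114] 1.6964704133996678 [-0.386  0.231  1.712 -0.     1.199 -0.512]
```

View pics/w0.png

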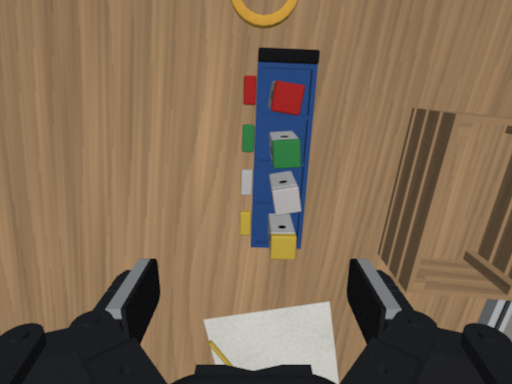

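```bash
cat > tops.py <<'E'
from h import *
HSV={"red":[((0,150,90),(8,255,255)),((172,150,90),(180,255,255))],"yellow":[((22,150,120),(32,255,255))],"green":[((50,120,50),(85,255,255))],"white":[((0,0,195),(180,40,255))]}
def back(px,ci,z):
    d=np.c_[(px[:,0]-ci["cx"])/ci["fx"],-(px[:,1]-ci["cy"])/ci["fy"],-np.ones(len(px))]@att(ci).T
    return ci["eye"]+d*((z-ci["eye"][2])/d[:,2])[:,None]
def tops(im,ci,guess,z=.086,names=HSV):
    h=cv2.cvtColor(im,cv2.COLOR_BGR2HSV); out={}
    for k in names:
        m=sum(cv2.inRange(h,np.array(a),np.array(b)) for a,b in HSV[k]).astype(np.uint8)
        u=proj([[*guess[k],z]],ci)[0]; M=np.zeros_like(m); cv2.circle(M,tuple(int(v) for v in u),22,255,-1)
        n,l,st,ce=cv2.connectedComponentsWithStats(m&M)
        if n<2: print(k,"none"); continue
        i=1+np.argmax(st[1:,4]); r,c=np.nonzero(l==i)
        W=back(np.c_[c,r].astype(float),ci,z)[:,:2]
        (x,y),(w,hh),a=cv2.minAreaRect((W*1000).astype(np.float32)); a=(a+45)%90-45
        print(k,st[i,4],"centre",round(x,1),round(y,1),"size",round(w,1),round(hh,1),"yaw",round(np.radians(a),3)); out[k]=(x,y,a)
    return out
E
python3 - <<'E'
from tops import *
import cv2
ci={'fx': 329.3134652013205, 'fy': 329.3134652013205, 'cx': 253.0014961587452, 'cy': 194.99839900564734, 'eye': np.array([ 0.50755689, -0.11321932,  0.45450066]), 'attitude': np.array([-0.16034437, -0.01087433,  0.06402834,  0.98492223])}
im=cv2.imread("pics/w0.png")
g=dict(red=(.546,-.1205),yellow=(.568,-.298),green=(.554,-.183),white=(.563,-.237))
tops(im,ci,g)
print(camera_info("wrist")["eye"], monitor.state()["tool_pos"])
E
```

```text
red 878 centre 546.0 -121.5 size 31.1 31.2 yaw -0.026
yellow 616 centre 569.2 -297.2 size 31.3 33.2 yaw 0.129
green 771 centre 554.9 -181.7 size 30.9 32.1 yaw 0.175
white none
[ 0.50479178 -0.11660599  0.45436912] [ 0.516194   -0.19706547  0.31142467]
```

Call:
{"fn": "step_arm", "kwargs": {
  "steps": [
    [0.036,0.0195,0,0,0,0],
    [0.0355,0.0195,0,0,0,0],
    [0,0,0.045,0,0,0.075],
    [0,0,0.045,0,0,0.075],
    [0,0,0.045,0,0,0],
    [0,0,0.035,0,0,0],
    [0,0,0,0,0,0],
    [0,0,0,0,0,0]
  ]
}}

```text
time: 4.6
tool_pos: [0.5464, -0.1209, 0.1417]
tcp_rot: [0.715, 0.699, -0.0, -0.0]
force: [0.6, 0.6, 1.5]
gripper_width: 0.996
```

```bash
cat > plan.py <<'E'
from h import *
import sys
s=monitor.state(); p=s["tool_pos"]; y=2*np.arctan2(s["tcp_rot"][1],s["tcp_rot"][0])
print("t",round(s["time"],2),"tcp",p.round(4),"yaw",round(y,4),"w",round(s["gripper_width"],3),"F",s["force"].round(1))
if len(sys.argv)>1:
    t=[float(v) for v in sys.argv[1:]]; d=np.array(t[:2])-p[:2]
    print("tool x %.4f y %.4f z %.4f turn %.4f"%(np.cos(y)*d[0]+np.sin(y)*d[1],np.sin(y)*d[0]-np.cos(y)*d[1],p[2]-t[2],y-t[3]-0))
E
python3 plan.py .546 -.1215 .036 1.545
```

```text
t 4.6 tcp [ 0.5464 -0.1209  0.1417] yaw 1.5473 w 0.996 F [0.6 0.6 1.5]
tool x -0.0007 y -0.0004 z 0.1057 turn 0.0023
```

Call:
{"fn": "step_arm", "kwargs": {
  "steps": [
    [0,0,0.04,0,0,0],
    [0,0,0.04,0,0,0],
    [0,0,0.026,0,0,0],
    [0,0,0,0,0,0],
    [0,0,0,0,0,0]
  ]
}}

```text
time: 5.1
tool_pos: [0.5479, -0.1211, 0.0374]
tcp_rot: [0.715, 0.699, 0.001, 0.001]
force: [-0.6, -0.2, 0.2]
gripper_width: 1.001
```

Call:
{"fn": "step_arm", "kwargs": {
  "steps": [
    [0,0,0,0,0,0],
    [0,0,0,0,0,0],
    [0,0,0,0,0,0],
    [0,0,0,0,0,0],
    [0,0,0,0,0,0],
    [0,0,0,0,0,0],
    [0,0,0,0,0,0],
    [0,0,0,0,0,0]
  ],
  "hand": -1
}}

```text
time: 5.9
tool_pos: [0.5469, -0.1207, 0.0364]
tcp_rot: [0.715, 0.699, 0.0, 0.001]
force: [-1.6, -0.4, 6.7]
gripper_width: 0.37
```

Call:
{"fn": "step_arm", "kwargs": {
  "steps": [
    [0,0,0,0,0,0],
    [0,0,0,0,0,0],
    [0,0,0,0,0,0]
  ]
}}

```text
time: 6.2
tool_pos: [0.5469, -0.1207, 0.0364]
tcp_rot: [0.715, 0.699, 0.0, 0.001]
force: [-0.0, 0.6, 7.2]
gripper_width: 0.365
```

```bash
python3 plan.py .5212 .1116 .15 1.222; python3 -c "
from h import *
cv2.imwrite('pics/s1.png',cv2.resize(snapshot('side')[120:240,220:380],None,fx=4,fy=4))"
```

```text
t 6.2 tcp [ 0.5469 -0.1207  0.0364] yaw 1.5479 w 0.365 F [-0.   0.6  7.2]
tool x 0.2316 y -0.0310 z -0.1136 turn 0.3259
```

View pics/s1.png

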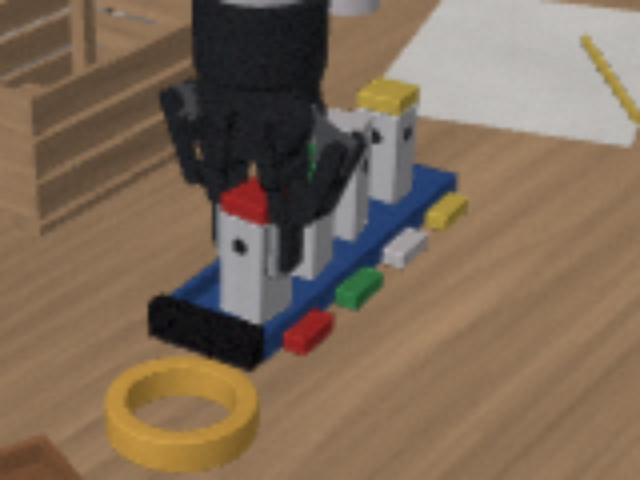

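Call:
{"fn": "step_arm", "kwargs": {
  "steps": [
    [0,0,-0.03,0,0,0],
    [0,0,-0.04,0,0,0.109],
    [0,0,-0.04,0,0,0.109],
    [0,0,0,0,0,0.108]
  ]
}}

```text
time: 6.65
tool_pos: [0.5496, -0.1213, 0.1508]
tcp_rot: [0.82, 0.572, 0.003, 0.003]
force: [1.1, -0.2, -1.4]
gripper_width: 0.368
```

Call:
{"fn": "step_arm", "kwargs": {
  "steps": [
    [0.0349,-0.0173,0,0,0,0],
    [0.0349,-0.0173,0,0,0,0],
    [0.0349,-0.0173,0,0,0,0],
    [0.0349,-0.0173,0,0,0,0],
    [0.0349,-0.0173,0,0,0,0],
    [0.0349,-0.0173,0,0,0,0],
    [0,0,0,0,0,0],
    [0,0,0,0,0,0]
  ]
}}

```text
time: 7.45
tool_pos: [0.5201, 0.1124, 0.1454]
tcp_rot: [0.818, 0.575, -0.0, 0.0]
force: [0.4, -0.4, -0.8]
gripper_width: 0.369
```

```bash
python3 plan.py .5212 .1116 .037 1.222; python3 - <<'E'
from look import *
look("side",["tube_red_mid","deburr_rack"]);look("scene",["tube_red_mid","deburr_rack"]);look("wrist",["tube_red_mid","deburr_rack"],"w1")
E
```

```text
t 7.45 tcp [0.5201 0.1124 0.1454] yaw 1.2242 w 0.369 F [ 0.4 -0.4 -0.8]
tool x -0.0004 y 0.0014 z 0.1084 turn 0.0022
tube_red_mid 0.88 [0.5188 0.1145 0.1526]
deburr_rack 0.7 [ 5.574e-01  2.039e-01 -1.000e-04]
tube_red_mid 0.46 [0.5203 0.1095 0.1488]
deburr_rack 0.87 [ 0.5556  0.1987 -0.0027]
tube_red_mid 0.79 [0.5162 0.1098 0.1597]
deburr_rack 0.96 [0.547  0.1939 0.0013]
```

View pics/w1.png

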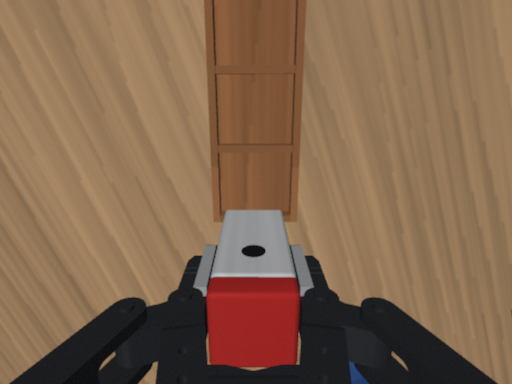

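```bash
python3 - <<'E'
from h import *
ci=camera_info("wrist")
print(proj(place(np.array([[0,-.127,.018],[-.037,-.127,.018],[.037,-.127,.018],[0,-.062,.016],[0,0,.016]]),(.553,.199,-.349)),ci).round(1))
E
```

```text
[[255.1 220. ]
 [213.5 220.1]
 [296.8 219.9]
 [255.1 146.8]
 [255.1  66.8]]
```

Call:
{"fn": "step_arm", "kwargs": {
  "steps": [
    [0,0.001,0.04,0,0,0],
    [0,0,0.04,0,0,0],
    [0,0,0.02,0,0,0],
    [0,0,0.0075,0,0,0],
    [0,0,0,0,0,0],
    [0,0,0,0,0,0]
  ]
}}

```text
time: 8.5
tool_pos: [0.5219, 0.1114, 0.0384]
tcp_rot: [0.819, 0.573, 0.0, 0.0]
force: [0.6, 0.4, -1.7]
gripper_width: 0.371
```

Call:
{"fn": "step_arm", "kwargs": {
  "steps": [
    [0,0,0,0,0,0],
    [0,0,0,0,0,0],
    [0,0,0,0,0,0],
    [0,0,0,0,0,0],
    [0,0,0,0,0,0],
    [0,0,0,0,0,0],
    [0,0,0,0,0,0]
  ],
  "hand": 1
}}

```text
time: 9.2
tool_pos: [0.5212, 0.1114, 0.0378]
tcp_rot: [0.819, 0.574, -0.0, -0.0]
force: [0.7, -0.4, -0.4]
gripper_width: 1.003
```

Call:
{"fn": "step_arm", "kwargs": {
  "steps": [
    [0,0,-0.02,0,0,0],
    [0,0,-0.04,0,0,0],
    [0,0,-0.05,0,0,0],
    [0,0,0,0,0,0],
    [0,0,0,0,0,0]
  ]
}}

```text
time: 9.7
tool_pos: [0.5221, 0.1115, 0.1491]
tcp_rot: [0.819, 0.574, 0.001, 0.001]
force: [0.4, -0.5, -0.9]
gripper_width: 1.0
```

```bash
python3 plan.py .555 -.182 .146 1.746; python3 - <<'E'
from look import *
look("side",["tube_red_mid"]);look("scene",["tube_red_mid"]);
E
```

```text
t 9.7 tcp [0.5221 0.1115 0.1491] yaw 1.2219 w 1.0 F [ 0.4 -0.5 -0.9]
tool x -0.2646 y 0.1313 z 0.0031 turn -0.5241
tube_red_mid 0.93 [0.5206 0.1125 0.0456]
tube_red_mid 0.86 [0.5181 0.1099 0.0409]
```

Call:
{"fn": "step_arm", "kwargs": {
  "steps": [
    [-0.0378,0.01876,0,0,0,0],
    [-0.0378,0.01876,0,0,0,0],
    [-0.0378,0.01876,0,0,0,0],
    [-0.0378,0.01876,0,0,0,0],
    [-0.0378,0.01876,0,0,0,0],
    [-0.0378,0.01876,0,0,0,0],
    [-0.0378,0.01874,0,0,0,0]
  ]
}}

```text
time: 10.6
tool_pos: [0.5534, -0.1837, 0.1462]
tcp_rot: [0.819, 0.574, -0.001, -0.001]
force: [0.5, -0.2, 0.6]
gripper_width: 1.003
```

Call:
{"fn": "step_arm", "kwargs": {
  "steps": [
    [0,0,0,0,0,-0.131],
    [0,0,0,0,0,-0.131],
    [0,0,0,0,0,-0.131],
    [0,0,0,0,0,-0.131],
    [0,0,0,0,0,0],
    [0,0,0,0,0,0],
    [0,0,0,0,0,0]
  ]
}}

```text
time: 11.3
tool_pos: [0.5539, -0.182, 0.1472]
tcp_rot: [0.644, 0.765, -0.0, -0.0]
force: [-0.2, -0.4, -0.1]
gripper_width: 1.001
```

```bash
python3 plan.py .555 -.182 .0365 1.746; python3 - <<'E'
from tops import *
ci=camera_info("wrist"); im=snapshot("wrist"); cv2.imwrite("pics/w2.png",im)
tops(im,ci,dict(green=(.555,-.182)),names=["green"])
E
```

```text
t 11.3 tcp [ 0.5539 -0.182   0.1472] yaw 1.7433 w 1.001 F [-0.2 -0.4 -0.1]
tool x -0.0002 y 0.0011 z 0.1107 turn -0.0027
green 1516 centre 554.9 -181.8 size 29.0 31.0 yaw 0.345
```

Call:
{"fn": "step_arm", "kwargs": {
  "steps": [
    [0,0.001,0.04,0,0,0],
    [0,0,0.04,0,0,0],
    [0,0,0.0305,0,0,0],
    [0,0,0,0,0,0],
    [0,0,0,0,0,0]
  ]
}}

```text
time: 11.85
tool_pos: [0.5551, -0.182, 0.0374]
tcp_rot: [0.643, 0.766, -0.0, -0.0]
force: [0.6, -0.4, 0.4]
gripper_width: 1.0
```

Call:
{"fn": "step_arm", "kwargs": {
  "steps": [
    [0,0,0,0,0,0],
    [0,0,0,0,0,0],
    [0,0,0,0,0,0],
    [0,0,0,0,0,0],
    [0,0,0,0,0,0],
    [0,0,0,0,0,0],
    [0,0,0,0,0,0],
    [0,0,0,0,0,0]
  ],
  "hand": -1
}}

```text
time: 12.65
tool_pos: [0.5559, -0.1822, 0.0385]
tcp_rot: [0.643, 0.766, 0.0, 0.001]
force: [-1.1, 0.3, 7.2]
gripper_width: 0.369
```

Call:
{"fn": "step_arm", "kwargs": {
  "steps": [
    [0,0,0,0,0,0],
    [0,0,-0.03,0,0,0],
    [0,0,-0.04,0,0,0],
    [0,0,-0.04,0,0,0],
    [0,0,0,0,0,0],
    [0,0,0,0,0,0]
  ]
}}

```text
time: 13.25
tool_pos: [0.5557, -0.1822, 0.1486]
tcp_rot: [0.643, 0.766, 0.0, 0.001]
force: [-0.0, 0.2, -1.8]
gripper_width: 0.372
```

```bash
python3 plan.py .5424 .1699 .0375 1.222; python3 - <<'E'
from look import *
look("side",["tube_green_mid"]);look("scene",["tube_green_mid"]);look("wrist",["tube_green_mid"],"w3")
E
```

```text
t 13.25 tcp [ 0.5557 -0.1822  0.1486] yaw 1.7458 w 0.372 F [-0.   0.2 -1.8]
tool x 0.3490 y 0.0482 z 0.1111 turn 0.5238
tube_green_mid 0.58 [ 0.5541 -0.1814  0.1598]
tube_green_mid 0.45 [ 0.5538 -0.1787  0.1502]
tube_green_mid 0.81 [ 0.552  -0.1816  0.1573]
```

View pics/w3.png

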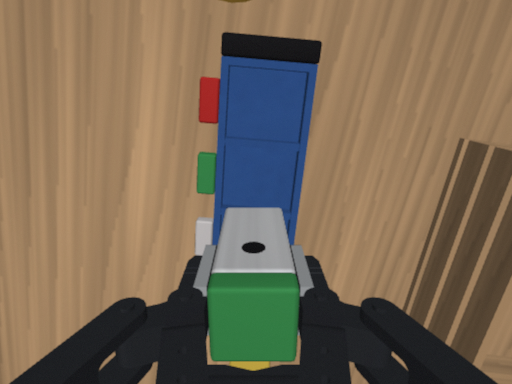

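Call:
{"fn": "step_arm", "kwargs": {
  "steps": [
    [0.0436,0.006,0,0,0,0],
    [0.0436,0.006,0,0,0,0],
    [0.0436,0.006,0,0,0,0],
    [0.0436,0.006,0,0,0,0],
    [0.0436,0.006,0,0,0,0],
    [0.0436,0.006,0,0,0,0],
    [0.0436,0.006,0,0,0,0],
    [0.0438,0.006,0,0,0,0]
  ]
}}

```text
time: 14.35
tool_pos: [0.541, 0.1717, 0.1466]
tcp_rot: [0.643, 0.766, -0.001, -0.0]
force: [0.8, 0.3, -1.1]
gripper_width: 0.369
```

Call:
{"fn": "step_arm", "kwargs": {
  "steps": [
    [0,0,0,0,0,0.131],
    [0,0,0,0,0,0.131],
    [0,0,0,0,0,0.131],
    [0,0,0,0,0,0.131],
    [0,0,0,0,0,0],
    [0,0,0,0,0,0],
    [0,0,0,0,0,0]
  ]
}}

```text
time: 15.05
tool_pos: [0.5415, 0.1699, 0.147]
tcp_rot: [0.818, 0.575, -0.0, -0.0]
force: [-0.5, 0.8, -1.3]
gripper_width: 0.363
```

```bash
python3 plan.py .5424 .1699 .0385 1.222
```

```text
t 15.05 tcp [0.5415 0.1699 0.147 ] yaw 1.2243 w 0.363 F [-0.5  0.8 -1.3]
tool x 0.0003 y 0.0008 z 0.1085 turn 0.0023
```

Next: lower and release, rise, and head for white at (0.563, -0.237).

Call:
{"fn": "step_arm", "kwargs": {
  "steps": [
    [0,0.001,0.04,0,0,0],
    [0,0,0.04,0,0,0],
    [0,0,0.02,0,0,0],
    [0,0,0.0085,0,0,0],
    [0,0,0,0,0,0],
    [0,0,0,0,0,0]
  ]
}}

```text
time: 15.65
tool_pos: [0.5432, 0.1698, 0.0394]
tcp_rot: [0.819, 0.574, 0.001, 0.0]
force: [-0.3, 0.6, -1.3]
gripper_width: 0.366
```

Call:
{"fn": "step_arm", "kwargs": {
  "steps": [
    [0,0,0,0,0,0],
    [0,0,0,0,0,0],
    [0,0,0,0,0,0],
    [0,0,0,0,0,0],
    [0,0,0,0,0,0],
    [0,0,0,0,0,0],
    [0,0,0,0,0,0]
  ],
  "hand": 1
}}

```text
time: 16.35
tool_pos: [0.5426, 0.1697, 0.0388]
tcp_rot: [0.819, 0.574, -0.0, -0.0]
force: [0.5, 0.4, -0.6]
gripper_width: 0.998
```

Call:
{"fn": "step_arm", "kwargs": {
  "steps": [
    [0,0,-0.02,0,0,0],
    [0,0,-0.04,0,0,0],
    [0,0,-0.05,0,0,0],
    [0,0,0,0,0,0],
    [0,0,0,0,0,0]
  ]
}}

```text
time: 16.85
tool_pos: [0.5434, 0.1699, 0.1501]
tcp_rot: [0.819, 0.574, 0.001, 0.0]
force: [0.0, 0.2, -0.0]
gripper_width: 0.995
```

```bash
python3 plan.py .563 -.237 .146 1.7; python3 - <<'E'
from look import *
im,ci=look("side",["tube_red_mid","tube_green_mid","tube_white_mid"])
cv2.imwrite("pics/s2.png",cv2.resize(im[120:320,90:350],None,fx=3,fy=3))
look("scene",["tube_red_mid","tube_green_mid","tube_white_mid"])
E
```

```text
t 16.85 tcp [0.5434 0.1699 0.1501] yaw 1.2218 w 0.995 F [ 0.   0.2 -0. ]
tool x -0.3757 y 0.1576 z 0.0041 turn -0.4782
tube_red_mid 0.88 [0.5205 0.1129 0.045 ]
tube_white_mid 0.65 [ 0.5643 -0.2359  0.0461]
tube_red_mid 0.89 [0.5195 0.1116 0.0397]
tube_green_mid 0.55 [0.5411 0.1732 0.0435]
tube_white_mid 0.7 [ 0.5634 -0.2379  0.0443]
```

View pics/s2.png

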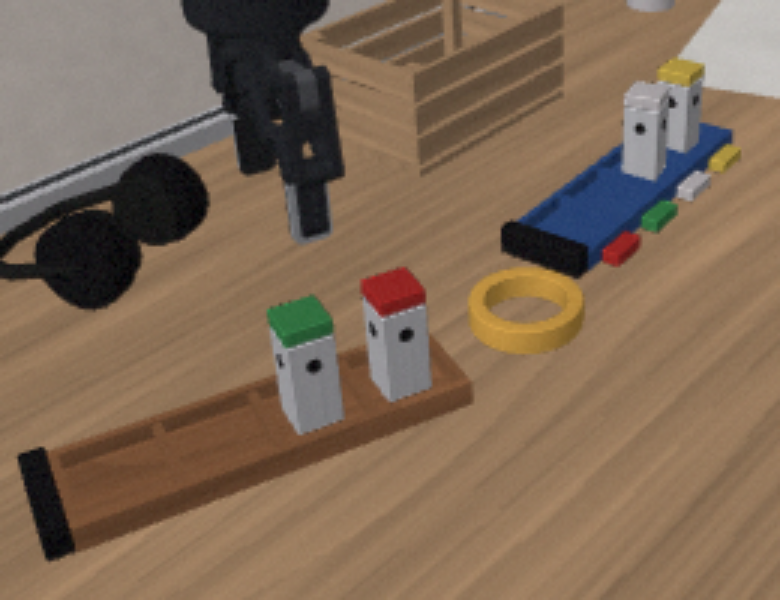

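Call:
{"fn": "step_arm", "kwargs": {
  "steps": [
    [-0.0418,0.0175,0,0,0,0],
    [-0.0418,0.0175,0,0,0,0],
    [-0.0418,0.0175,0,0,0,0],
    [-0.0418,0.0175,0,0,0,0],
    [-0.0418,0.0175,0,0,0,0],
    [-0.0418,0.0175,0,0,0,0],
    [-0.0418,0.0175,0,0,0,0],
    [-0.0418,0.0175,0,0,0,0]
  ]
}}

```text
time: 18.05
tool_pos: [0.5595, -0.1943, 0.1484]
tcp_rot: [0.819, 0.574, -0.0, -0.0]
force: [0.9, -0.8, -0.1]
gripper_width: 1.005
```

Call:
{"fn": "step_arm", "kwargs": {
  "steps": [
    [-0.0413,0.0176,0,0,0,0],
    [0,0,0,0,0,-0.12],
    [0,0,0,0,0,-0.12],
    [0,0,0,0,0,-0.12],
    [0,0,0,0,0,-0.12],
    [0,0,0,0,0,0],
    [0,0,0,0,0,0],
    [0,0,0,0,0,0]
  ]
}}

```text
time: 18.85
tool_pos: [0.5622, -0.2371, 0.1486]
tcp_rot: [0.66, 0.751, -0.0, -0.0]
force: [-0.2, -1.3, 0.0]
gripper_width: 0.997
```

```bash
python3 plan.py .563 -.237 .0385 1.7; python3 look.py w4 tube_white_mid tube_yellow_mid
```

```text
t 18.85 tcp [ 0.5622 -0.2371  0.1486] yaw 1.6996 w 0.997 F [-0.2 -1.3  0. ]
tool x 0.0000 y 0.0008 z 0.1101 turn -0.0004
tube_white_mid 0.9 [ 0.5627 -0.2391  0.0485]
tube_yellow_mid 0.66 [ 0.5685 -0.3009  0.044 ]
{'fx': 329.3134652013205, 'fy': 329.3134652013205, 'cx': 253.0014961587452, 'cy': 194.99839900564734, 'eye': array([ 0.55058546, -0.15676788,  0.29158611]), 'attitude': array([-0.16039075, -0.00958882,  0.06299931,  0.98499439])}
19.0 [ 0.5623 -0.2372  0.1488] 1.700842667341447 [-0.419  0.504  1.719  0.     0.919 -0.549]
```

View pics/w4.png

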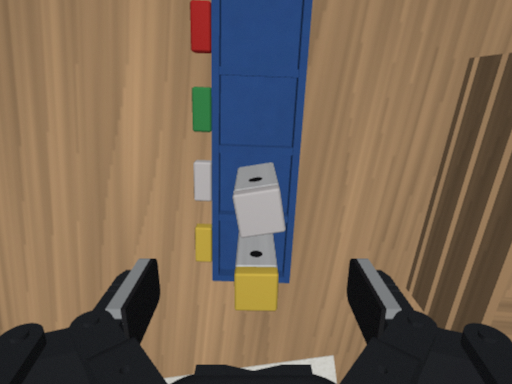

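```bash
python3 - <<'E'
from tops import *
ci={'fx': 329.3134652013205, 'fy': 329.3134652013205, 'cx': 253.0014961587452, 'cy': 194.99839900564734, 'eye': np.array([ 0.55058546, -0.15676788,  0.29158611]), 'attitude': np.array([-0.16039075, -0.00958882,  0.06299931,  0.98499439])}
P=back(np.array([[233,193],[279,187],[285,230],[243,236]],float),ci,.086)[:,:2]
print(P.round(4),P.mean(0)); d=P[1]-P[0]; print(np.arctan2(d[1],d[0]))
E
```

```text
[[ 0.5459 -0.2253]
 [ 0.5752 -0.2174]
 [ 0.5839 -0.2472]
 [ 0.556  -0.2553]] [ 0.56524901 -0.23630252]
0.26399227525705893
```

Call:
{"fn": "step_arm", "kwargs": {
  "steps": [
    [0,0.002,0,0,0,-0.13],
    [0,0,0.04,0,0,0],
    [0,0,0.04,0,0,0],
    [0,0,0.03,0,0,0],
    [0,0,0,0,0,0],
    [0,0,0,0,0,0]
  ]
}}

```text
time: 19.6
tool_pos: [0.5642, -0.2369, 0.0389]
tcp_rot: [0.609, 0.793, -0.0, -0.0]
force: [0.9, 0.5, 0.5]
gripper_width: 1.002
```

Call:
{"fn": "step_arm", "kwargs": {
  "steps": [
    [0,0,0,0,0,0],
    [0,0,0,0,0,0],
    [0,0,0,0,0,0],
    [0,0,0,0,0,0],
    [0,0,0,0,0,0],
    [0,0,0,0,0,0],
    [0,0,0,0,0,0],
    [0,0,0,0,0,0]
  ],
  "hand": -1
}}

```text
time: 20.4
tool_pos: [0.5649, -0.2373, 0.04]
tcp_rot: [0.609, 0.793, 0.0, 0.001]
force: [-1.5, -0.3, 6.1]
gripper_width: 0.364
```

Call:
{"fn": "step_arm", "kwargs": {
  "steps": [
    [0,0,0,0,0,0],
    [0,0,-0.03,0,0,0],
    [0,0,-0.04,0,0,0],
    [0,0,-0.04,0,0,0],
    [0,0,0,0,0,0],
    [0,0,0,0,0,0]
  ]
}}

```text
time: 21.0
tool_pos: [0.5647, -0.2372, 0.1501]
tcp_rot: [0.609, 0.793, 0.0, 0.001]
force: [-1.1, -0.4, -1.4]
gripper_width: 0.368
```

```bash
python3 plan.py .5636 .2281 .0385 1.222; python3 - <<'E'
from look import *
for c in("side","scene","wrist"): look(c,["tube_white_mid"],"w5"+c)
E
```

```text
t 21.0 tcp [ 0.5647 -0.2372  0.1501] yaw 1.8317 w 0.368 F [-1.1 -0.4 -1.4]
tool x 0.4498 y 0.1190 z 0.1116 turn 0.6097
tube_white_mid 0.73 [ 0.5656 -0.2348  0.152 ]
tube_white_mid 0.57 [0.5428 0.1753 0.0422]
tube_white_mid 0.63 [ 0.5626 -0.2392  0.1543]
```

View pics/w5wrist.png

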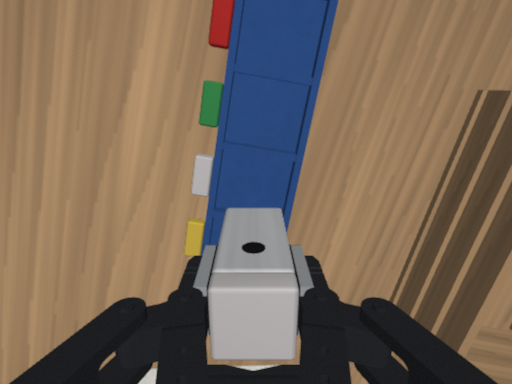

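Call:
{"fn": "step_arm", "kwargs": {
  "steps": [
    [0.045,0.0119,0,0,0,0],
    [0.045,0.0119,0,0,0,0],
    [0.045,0.0119,0,0,0,0],
    [0.045,0.0119,0,0,0,0],
    [0.045,0.0119,0,0,0,0],
    [0.045,0.0119,0,0,0,0],
    [0.045,0.0119,0,0,0,0],
    [0.045,0.0119,0,0,0,0]
  ]
}}

```text
time: 22.1
tool_pos: [0.5627, 0.1372, 0.1481]
tcp_rot: [0.609, 0.793, -0.0, -0.0]
force: [1.0, -0.9, -1.6]
gripper_width: 0.37
```

Call:
{"fn": "step_arm", "kwargs": {
  "steps": [
    [0.045,0.0119,0,0,0,0],
    [0.045,0.0119,0,0,0,0.122],
    [0,0,0,0,0,0.122],
    [0,0,0,0,0,0.122],
    [0,0,0,0,0,0.122],
    [0,0,0,0,0,0.122],
    [0,0,0,0,0,0],
    [0,0,0,0,0,0]
  ]
}}

```text
time: 22.9
tool_pos: [0.5628, 0.2283, 0.1482]
tcp_rot: [0.818, 0.575, -0.0, -0.0]
force: [-0.0, -1.7, -1.6]
gripper_width: 0.366
```

Call:
{"fn": "step_arm", "kwargs": {
  "steps": [
    [0,0,0,0,0,0],
    [0,0,0,0,0,0]
  ]
}}

```text
time: 23.1
tool_pos: [0.563, 0.2284, 0.1487]
tcp_rot: [0.819, 0.574, -0.0, -0.0]
force: [0.7, 0.3, -1.2]
gripper_width: 0.363
```

```bash
python3 plan.py .5636 .2281 .040 1.222
```

```text
t 23.1 tcp [0.563  0.2284 0.1487] yaw 1.2231 w 0.363 F [ 0.7  0.3 -1.2]
tool x -0.0001 y 0.0006 z 0.1087 turn 0.0011
```

Call:
{"fn": "step_arm", "kwargs": {
  "steps": [
    [0,0,0.04,0,0,0],
    [0,0,0.04,0,0,0],
    [0,0,0.02,0,0,0],
    [0,0,0.0085,0,0,0],
    [0,0,0,0,0,0],
    [0,0,0,0,0,0]
  ]
}}

```text
time: 23.7
tool_pos: [0.5637, 0.2286, 0.041]
tcp_rot: [0.819, 0.574, 0.001, 0.0]
force: [-0.3, -0.1, -0.9]
gripper_width: 0.366
```

Call:
{"fn": "step_arm", "kwargs": {
  "steps": [
    [0,0,0,0,0,0],
    [0,0,0,0,0,0],
    [0,0,0,0,0,0],
    [0,0,0,0,0,0],
    [0,0,0,0,0,0],
    [0,0,0,0,0,0],
    [0,0,0,0,0,0]
  ],
  "hand": 1
}}

```text
time: 24.4
tool_pos: [0.563, 0.2285, 0.0403]
tcp_rot: [0.819, 0.574, -0.0, -0.0]
force: [0.2, -0.7, -0.5]
gripper_width: 1.004
```

Call:
{"fn": "step_arm", "kwargs": {
  "steps": [
    [0,0,-0.02,0,0,0],
    [0,0,-0.04,0,0,0],
    [0,0,-0.05,0,0,0],
    [0,0,0,0,0,0],
    [0,0,0,0,0,0]
  ]
}}

```text
time: 24.9
tool_pos: [0.5639, 0.2288, 0.1519]
tcp_rot: [0.819, 0.574, 0.002, 0.0]
force: [0.1, 0.4, 0.3]
gripper_width: 1.002
```

```bash
python3 plan.py .569 -.2975 .146 1.7
```

```text
t 24.9 tcp [0.5639 0.2288 0.1519] yaw 1.2218 w 1.002 F [0.1 0.4 0.3]
tool x -0.4928 y 0.1848 z 0.0059 turn -0.4782
```

Call:
{"fn": "step_arm", "kwargs": {
  "steps": [
    [-0.0411,0.0154,0,0,0,0],
    [-0.0411,0.0154,0,0,0,0],
    [-0.0411,0.0154,0,0,0,0],
    [-0.0411,0.0154,0,0,0,0],
    [-0.0411,0.0154,0,0,0,0],
    [-0.0411,0.0154,0,0,0,0],
    [-0.0411,0.0154,0,0,0,0],
    [-0.0411,0.0154,0,0,0,0]
  ]
}}

```text
time: 25.7
tool_pos: [0.565, -0.1241, 0.1486]
tcp_rot: [0.819, 0.574, -0.001, -0.001]
force: [0.1, 0.7, 0.2]
gripper_width: 0.995
```

Call:
{"fn": "step_arm", "kwargs": {
  "steps": [
    [-0.041,0.0154,0,0,0,0],
    [-0.041,0.0154,0,0,0,0],
    [-0.041,0.0154,0,0,0,0],
    [-0.041,0.0154,0,0,0,-0.12],
    [0,0,0,0,0,-0.12],
    [0,0,0,0,0,-0.12],
    [0,0,0,0,0,-0.12],
    [0,0,0,0,0,0]
  ]
}}

```text
time: 26.5
tool_pos: [0.5671, -0.2974, 0.1483]
tcp_rot: [0.659, 0.752, -0.0, -0.002]
force: [-0.1, -0.1, -0.0]
gripper_width: 1.002
```

Call:
{"fn": "step_arm", "kwargs": {
  "steps": [
    [0,0,0,0,0,0],
    [0,0,0,0,0,0],
    [0,0,0,0,0,0]
  ]
}}

```text
time: 26.8
tool_pos: [0.5681, -0.2976, 0.15]
tcp_rot: [0.66, 0.752, -0.0, -0.0]
force: [-0.3, -0.2, 0.8]
gripper_width: 1.0
```

```bash
python3 plan.py .569 -.2975 .0385 1.7; python3 look.py w6 tube_yellow_mid | head -1
```

```text
t 26.8 tcp [ 0.5681 -0.2976  0.15  ] yaw 1.7007 w 1.0 F [-0.3 -0.2  0.8]
tool x -0.0000 y 0.0009 z 0.1115 turn 0.0007
{'fx': 329.3134652013205, 'fy': 329.3134652013205, 'cx': 253.0014961587452, 'cy': 194.99839900564734, 'eye': array([ 0.55645359, -0.217214  ,  0.29298999]), 'attitude': array([-0.16033571, -0.00961653,  0.06353777,  0.98496849])}
```

View pics/w6.png

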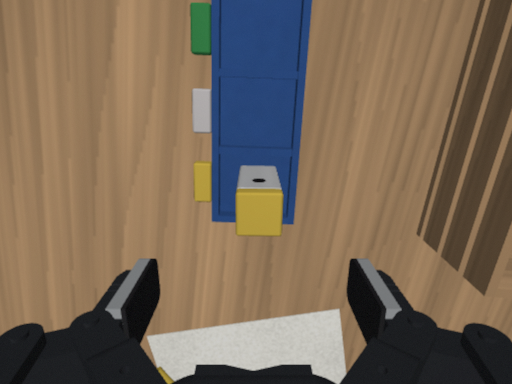

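Call:
{"fn": "step_arm", "kwargs": {
  "steps": [
    [0,0.001,0.04,0,0,0],
    [0,0,0.04,0,0,0],
    [0,0,0.03,0,0,0],
    [0,0,0,0,0,0],
    [0,0,0,0,0,0]
  ]
}}

```text
time: 27.4
tool_pos: [0.5693, -0.2977, 0.0405]
tcp_rot: [0.659, 0.752, -0.0, -0.0]
force: [-0.1, -0.7, -0.5]
gripper_width: 0.996
```

Call:
{"fn": "step_arm", "kwargs": {
  "steps": [
    [0,0,0,0,0,0],
    [0,0,0,0,0,0],
    [0,0,0,0,0,0],
    [0,0,0,0,0,0],
    [0,0,0,0,0,0],
    [0,0,0,0,0,0],
    [0,0,0,0,0,0],
    [0,0,0,0,0,0]
  ],
  "hand": -1
}}

```text
time: 28.2
tool_pos: [0.5698, -0.298, 0.0416]
tcp_rot: [0.659, 0.752, 0.0, 0.001]
force: [0.1, 0.7, 6.8]
gripper_width: 0.363
```

Call:
{"fn": "step_arm", "kwargs": {
  "steps": [
    [0,0,0,0,0,0],
    [0,0,-0.03,0,0,0],
    [0,0,-0.04,0,0,0],
    [0,0,-0.04,0,0,0],
    [0,0,0,0,0,0],
    [0,0,0,0,0,0]
  ]
}}

```text
time: 28.8
tool_pos: [0.5696, -0.2979, 0.1515]
tcp_rot: [0.659, 0.752, 0.0, 0.001]
force: [0.4, -0.5, -1.2]
gripper_width: 0.365
```

```bash
python3 plan.py .5848 .2864 .0385 1.222; python3 - <<'E'
from look import *
for c in("side","scene","wrist"): look(c,["tube_yellow_mid"])
E
```

```text
t 28.8 tcp [ 0.5696 -0.2979  0.1515] yaw 1.7017 w 0.365 F [ 0.4 -0.5 -1.2]
tool x 0.5773 y 0.0914 z 0.1130 turn 0.4797
tube_yellow_mid 0.92 [ 0.5674 -0.2988  0.1556]
tube_yellow_mid 0.62 [ 0.5647 -0.3004  0.1514]
tube_yellow_mid 0.77 [ 0.5631 -0.2982  0.1533]
```

Call:
{"fn": "step_arm", "kwargs": {
  "steps": [
    [0.0444,0.007,0,0,0,0],
    [0.0444,0.007,0,0,0,0],
    [0.0444,0.007,0,0,0,0],
    [0.0444,0.007,0,0,0,0],
    [0.0444,0.007,0,0,0,0],
    [0.0444,0.007,0,0,0,0],
    [0.0444,0.007,0,0,0,0]
  ]
}}

```text
time: 29.8
tool_pos: [0.5767, 0.0186, 0.1497]
tcp_rot: [0.659, 0.752, -0.0, -0.0]
force: [1.0, 0.7, -0.6]
gripper_width: 0.366
```

Call:
{"fn": "step_arm", "kwargs": {
  "steps": [
    [0.0444,0.007,0,0,0,0],
    [0.0444,0.007,0,0,0,0],
    [0.0444,0.007,0,0,0,0],
    [0.0444,0.007,0,0,0,0],
    [0.0444,0.007,0,0,0,0],
    [0.0444,0.007,0,0,0,0.12],
    [0,0,0,0,0,0.12],
    [0,0,0,0,0,0.12]
  ]
}}

```text
time: 30.6
tool_pos: [0.5833, 0.2882, 0.1492]
tcp_rot: [0.784, 0.621, -0.001, -0.0]
force: [-0.2, -0.1, -0.3]
gripper_width: 0.367
```

Call:
{"fn": "step_arm", "kwargs": {
  "steps": [
    [0,0,0,0,0,0.12],
    [0,0,0,0,0,0],
    [0,0,0,0,0,0],
    [0,0,0,0,0,0]
  ]
}}

```text
time: 31.0
tool_pos: [0.5839, 0.2863, 0.15]
tcp_rot: [0.819, 0.574, -0.0, -0.0]
force: [-1.1, 0.0, -1.1]
gripper_width: 0.368
```

```bash
python3 plan.py .5848 .2864 .0415 1.222
```

```text
t 31.0 tcp [0.5839 0.2863 0.15  ] yaw 1.2239 w 0.368 F [-1.1  0.  -1.1]
tool x 0.0004 y 0.0008 z 0.1085 turn 0.0019
```

Call:
{"fn": "step_arm", "kwargs": {
  "steps": [
    [0,0,0.04,0,0,0],
    [0,0,0.04,0,0,0],
    [0,0,0.02,0,0,0],
    [0,0,0.0085,0,0,0],
    [0,0,0,0,0,0],
    [0,0,0,0,0,0]
  ]
}}

```text
time: 31.6
tool_pos: [0.5846, 0.2866, 0.0425]
tcp_rot: [0.819, 0.574, 0.001, 0.0]
force: [-1.0, -0.2, -1.0]
gripper_width: 0.368
```

Call:
{"fn": "step_arm", "kwargs": {
  "steps": [
    [0,0,0,0,0,0],
    [0,0,0,0,0,0],
    [0,0,0,0,0,0],
    [0,0,0,0,0,0],
    [0,0,0,0,0,0],
    [0,0,0,0,0,0],
    [0,0,0,0,0,0]
  ],
  "hand": 1
}}

```text
time: 32.3
tool_pos: [0.584, 0.2865, 0.0418]
tcp_rot: [0.819, 0.574, 0.0, -0.0]
force: [-0.3, -0.1, 0.4]
gripper_width: 0.999
```

Call:
{"fn": "step_arm", "kwargs": {
  "steps": [
    [0,0,-0.02,0,0,0],
    [0,0,-0.04,0,0,0],
    [0,0,-0.05,0,0,0],
    [-0.04,0,-0.03,0,0,0],
    [-0.04,0,-0.03,0,0,0],
    [-0.04,0,-0.03,0,0,0],
    [-0.04,0,0,0,0,0],
    [-0.04,0,0,0,0,0]
  ]
}}

```text
time: 33.1
tool_pos: [0.5155, 0.0973, 0.2433]
tcp_rot: [0.819, 0.574, 0.001, 0.001]
force: [0.3, -0.6, 0.4]
gripper_width: 1.001
```

Call:
{"fn": "step_arm", "kwargs": {
  "steps": [
    [-0.04,0,0,0,0,0],
    [-0.04,0,0,0,0,0],
    [0,0,0,0,0,0],
    [0,0,0,0,0,0],
    [0,0,0,0,0,0]
  ]
}}

```text
time: 33.6
tool_pos: [0.4888, 0.0239, 0.242]
tcp_rot: [0.819, 0.574, 0.0, 0.0]
force: [0.2, -0.7, -0.1]
gripper_width: 0.998
```

```bash
python3 - <<'E'
from h import *
im={}
p=(.553,.199,-.349); Rz=R.from_euler("z",p[2]).as_matrix()
for c in("side","scene","wrist"):
    ci=camera_info(c); im[c]=snapshot(c)
    for n in [f"tube_{k}_mid" for k in("red","green","white","yellow")]+["tape"]:
        for d in models.landmark_of(n,c)[:1]:
            w=world(d["at"],ci); q=Rz.T@(w-[p[0],p[1],0]); print(c,n,round(d["conf"],2),"world",w.round(3),"rack",q.round(3))
cv2.imwrite("pics/end.png",np.hstack([cv2.resize(im["side"][150:330,70:300],None,fx=1.7,fy=1.7),cv2.resize(im["wrist"],(408,306))]))
s=monitor.state(); print(s["time"],s["tool_pos"],s["force"])
E
```

```text
side tube_red_mid 0.67 world [0.521 0.113 0.045] rack [-0.001 -0.092  0.045]
side tube_green_mid 0.81 world [0.544 0.171 0.045] rack [ 0.001 -0.03   0.045]
side tube_white_mid 0.73 world [0.56  0.231 0.048] rack [-0.004  0.032  0.048]
side tube_yellow_mid 0.86 world [0.585 0.284 0.049] rack [0.001 0.091 0.049]
side tape 0.82 world [ 0.507 -0.001  0.003] rack [ 0.025 -0.204  0.003]
scene tube_red_mid 0.76 world [0.521 0.112 0.044] rack [-0.    -0.093  0.044]
scene tube_green_mid 0.73 world [0.544 0.173 0.044] rack [ 0.001 -0.027  0.044]
scene tube_white_mid 0.64 world [0.56  0.226 0.046] rack [-0.003  0.028  0.046]
scene tube_yellow_mid 0.62 world [0.582 0.285 0.044] rack [-0.002  0.09   0.044]
scene tape 0.76 world [ 0.507  0.005 -0.002] rack [ 0.023 -0.198 -0.002]
wrist tube_green_mid 0.74 world [ 0.508 -0.116 -0.   ] rack [ 0.065 -0.311 -0.   ]
34.5 [0.48826258 0.02329584 0.24183548] [ 0.08356046  0.79111418 -0.26123189]
```

View pics/end.png

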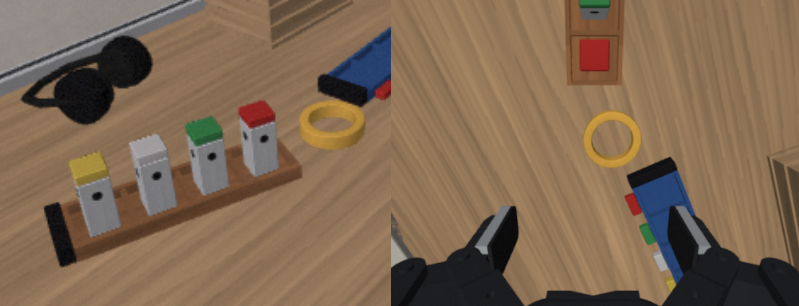

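All four stand upright in their bays: from the black bar, yellow, white, green, red. The tape has not moved and the gripper is clear.

```bash
python3 -c "
from h import *
print(order.hand_in())"
```

```text
the job is handed in; nothing more can be done
None
```

I moved all four tubes from the blue rack to the brown rack in reverse order and handed the job in at about 34.5 s of the 106 s allowed. `hand_in` gives no verdict, so the result below rests on my own last checks.

- **Order:** from the black bar, the brown rack now holds yellow, white, green and red. In the blue rack the order was red, green, white, yellow.
- **Position:** in the final side and scene views, each tube measured within about 4 mm of its bay centre, both along and across the rack. Mid-heights were 44–49 mm (46 mm nominal), and all four look upright in the picture.
- **Arm and tape:** the gripper is open and clear of everything, with force readings under 1 N. The tape measured within about 5 mm of its first reading, which is the accuracy of the network.

Two network reports disagreed with the pictures, and I ignored both. One scene view labelled the green tube as white. The final wrist view labelled something on the bench near the blue rack (probably a tag) as the green tube.

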